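# Stack a sample tote on its base tote by turning it half a turn

### The arm

A 6-joint arm with a two-finger parallel gripper is mounted at the origin on the work surface. World frame = base frame: x ahead of the robot, y to its left, z up, the work surface at z = 0. Lengths are in mm, angles in rad, forces in N, time in s.
With the tool pointing down it reaches from about 350 to 975 mm from the base axis. Payload 7.1 kg.
Tool frame: the origin (TCP) lies at the very end of the fingers, on their centre line; the grasp point (between the pads) lies ctrl.hold_point_z behind it (ctrl.hold_point_z is the distance from the TCP to the grasp point, in mm); z points along the fingers, y is the line along which they close (so a half turn about z gives the same grasp; the last joint's range is limited). The gripper opens to 88 mm and grips with 3 to 60 N. Pads are 20 mm wide; open, the fingers measure 115 mm over their backs; the gripper's body (75 mm by 178 mm) begins 61 mm behind the grasp point.
Start: joints at [-1.342, 0.423, 1.63, -0, 1.089, -0.019], TCP at [153.314, -605.887, 222.675] pointing down, gripper open.
Joint ranges: [-3, 3], [-0.9, 2.11], [0.09, 2.58], [-1.31, 4.45], [0.11, 2.69], [-2.54, 2.54]. Speed limits (rad/s): [2.39, 2.39, 3.01, 3.14, 3.14, 3.14].

### API

Orientations are given as a rotation vector (axis times angle).
In Python, from workcell import ctrl gives the robot as it stands. The module is installed in compiled form; this text tells all that it offers.
- The arm moves only by the shell command python3 -m creep 'ROWS'. ROWS is JSON, a list of rows, each an object with "translation": the shift along the tool's x, y, z in mm, a list of three; "angular": the turn, a rotation vector about the tool's x, y, z in rad, a list of three; "jaw": the opening, from 0 (shut) to 1 (fully open). A call has exactly 8 rows; each row is the pose to reach, as a shift and turn from the pose commanded when the call began, along the tool's axes at that moment; what a row does not reach only later rows make up. A row lasts 1/8 s, in which the tool goes at most 62.5 mm and 10.7 degrees, less where a joint would pass 70% of its speed; a pose out of reach is approached as far as the arm can. A call with a gripper value outside its range is refused whole. The fingers move at their own pace and stop on an object; the grip force is fixed at half the most. Time passes only in rows, so rows that repeat a pose let the fingers close, or fill a call up. It gives the time, the measured TCP pose, the force, the opening and the grip force at its end, in the units of the state.
- ctrl.get_obs(): the state, without advancing time (a new reading comes with each control period).
- ctrl.get_image(name): name is "scene" or "top"; returns the picture (480x640x3 uint8, red, green, blue); there is no depth.
- ctrl.camera_info(name): a dict with "camera_matrix" (3x3 intrinsics, pixels), "distortion" ([k1, k2, p1, p2, k3] as OpenCV has them; the pictures are not rectified), "world_from_camera" (4x4, takes a point from camera to world coordinates). Camera axes: x right, y up, looking along -z (the intrinsics and any distortion apply to the point x, -y, -z); pixel columns grow to the right and rows downward; lengths in mm; the calibration is good to about 2 mm. A picture is of the moment at which its call begins. camera_info takes no time and is no camera call.
- ctrl.close_job(): hands the job in; it is judged then, once.
Trained networks look in the newest picture that a camera, given by its name, has taken for a name from the list of things; names that differ only in an ending like _2 or _b are one class to them, and where a whole thing is asked for, a point or a joint stands for the part that bears it (a point fixed in the world has none). Each returns a list of dicts, best first, with "score" (0 to 1); they miss things now and then, are a little off and sometimes report something else, mostly with a low value. They report only what shows in the picture. A call takes as long as a camera call.
- ctrl.look_for(camera, label): "rect" ([left, top, right, bottom] in pixels, round what is visible of it).
The state is a dict: "t": time; "qpos": joint angles; "qvel": joint speeds; "joint_torque": joint torques, N m; "ee_pos": TCP position; "orientation": TCP orientation; "ft_force": force on the tool from outside, world axes, zero at the start; "moment": the same for the moment, N m; "width": finger opening in mm; "grasp_force": force on a finger pad.
Only numpy, scipy, OpenCV 4.12 (cv2) and the standard library are available. Lean on these libraries where they do the work, as an engineer would, in place of code of your own. Each camera call takes 0.05 s, during which the arm holds its last target. There are 200 camera calls.

### The job

Put the small sample tote on top of the base tote so that it stacks instead of nesting down onto the stone samples: turn it half a turn, lower it gently until all four lugs rest on the ledges, then slide it along them until it presses snugly (about 5 to 10 N, never over 15 N) against the rubber face of the stop bar, and let go. Never press it on the base tote with over 25 N or set it on the stones, and leave the jar, the brass pull and the stone slab where they are.

Things in the scene. Friction and masses are not known exactly. Their poses are not given: they have to be found in the camera images.
- tote_center (a point): Centre, 32.5 mm above the underside, of the loose grey open sample tote: 150 long (its x), 52 wide (y), 65 mm high, wall 3 mm, 0.25-0.5 kg; the tiles inside stay below the rim. Grip it across the 52 mm near the rim. It starts on the table pointing roughly (within 0.6 rad) the same way as the base tote: the nesting way round.
- tote_lugs (a point): Middle of the tote's length and width, at the underside of its four lugs, 6 mm above the tote's underside. The lugs are 12 mm long, 8 mm high and stick out 10 mm from the long sides: at x = -15 and +15 mm on the +y side, at x = -55 and +55 mm on the -y side.
- tote_front (a point): Centre of the loose tote's +x end face, 75 mm from its centre, half-way up. The tote slides on the ledges with a friction coefficient of about 0.5 to 0.7.
- base: Grey base tote screwed to the table, origin at the centre of its underside: 210 long (x), 88 wide (y), 70 mm high, open on top, end walls only 58 mm high. Rubber-mounted ledges 11 mm wide, tops flush with the rim, reach inward along both long sides and leave a 58 mm wide opening; loaded, they sink 1 mm per 6 N, at most 4 mm.
- base_ledge (a point): Middle of the base tote's opening, level with the ledge tops (70 mm up). The ledges have 20 mm long slots: at x = -15 and +15 mm on the +y side, -55 and +55 mm on the -y side. A tote the same way round nests through them; turned half a turn (its +x to the base's -x) its lugs rest on the ledges, its underside 64 mm up, its centre free to slide from x = -24 to +24 mm.
- base_stop_end (a point): Point over the base tote's +x end, 83 mm up, the height of the stop bar clamped across the rim (73 to 93 mm up). The bar's place is not reported: its rubber face, 50 mm wide and looking to -x, lies at 70 to 94 mm along the base's x (stacked tote's centre then at -5 to +19 mm) and must be felt. The rubber gives 1 mm per 3 N, at most 6 mm.
- stones: Three stone samples fixed inside the base tote, their tops about 50 mm above the table; origin coincides with that of the base tote.
- jar_center (a point): Centre of a jar, 60 mm in diameter and 70 mm high, a bystander.
- pull_center (a point): Centre of a brass furniture pull, 44 mm in diameter and 44 mm high, a bystander.
- slab_center (a point): Centre of a grey stone slab 70 x 90 x 24 mm lying flat, a bystander.

How it is judged:
By the outcome, as a careful person would: the job done as asked, in the order asked, and still so for the second after the job is handed in, with the robot touching nothing.
It also fails if it takes over 72 s, if anything falls off the work surface, if the arm or the gripper's body presses on something with over 40 N, if the wrist force passes 120 N, or if a joint passes its speed limit or range.

## Working session

There is one attempt and no reset: what is moved stays moved. The work goes in short steps, Python scripts to look and compute and a shell command to move; the robot and the scene stay as the last step left them, time stands still between calls to the robot, and variables do not carry over. Pictures are saved under pics/ and viewed, at most 10 in all, crops included, and the job is handed in when it is done.

```bash
mkdir -p pics; python3 - <<'E'
from workcell import ctrl
import cv2,numpy as np
np.set_printoptions(precision=3,suppress=True)
o=ctrl.get_obs();print({k:np.round(v,3) for k,v in o.items()},ctrl.hold_point_z)
for c in("scene","top"):
    im=ctrl.get_image(c);cv2.imwrite(f"pics/{c}0.png",im[:,:,::-1])
    i=ctrl.camera_info(c);print(c,i["camera_matrix"],i["distortion"],i["world_from_camera"])
    for l in("tote_center","base","jar_center","pull_center","slab_center","tote_front","base_ledge","base_stop_end","tote_lugs"):
        print(l,[(np.round(d["rect"]),round(d["score"],2)) for d in ctrl.look_for(c,l)][:3])
E
```

```text
{'t': np.float64(0.0), 'qpos': array([-1.342,  0.424,  1.631,  0.   ,  1.089, -0.019]), 'qvel': array([-0.001, -0.   ,  0.   , -0.001, -0.   , -0.001]), 'joint_torque': array([  0.002, -54.462, -27.367,   0.064,   0.023,  -0.   ]), 'ee_pos': array([ 153.204, -605.354,  221.915]), 'orientation': array([-3.116, -0.388,  0.   ]), 'ft_force': array([-0.017, -0.527,  0.336]), 'moment': array([-0.03 , -0.005, -0.041]), 'grasp_force': np.float64(0.0), 'width': np.float64(87.626)} 18.700000000000003
scene [[433.639   0.    323.95 ]
 [  0.    433.639 240.108]
 [  0.      0.      1.   ]] [-0.107  0.     0.     0.     0.   ] [[  -0.082   -0.842    0.534 1149.851]
 [   0.997   -0.064    0.051   30.968]
 [  -0.008    0.536    0.844 1017.242]
 [   0.       0.       0.       1.   ]]
tote_center [(array([386., 223., 416., 285.]), 0.84)]
base [(array([226., 225., 292., 320.]), 0.7)]
jar_center [(array([455., 208., 476., 240.]), 0.91)]
pull_center [(array([203., 216., 216., 235.]), 0.77)]
slab_center [(array([442., 278., 488., 306.]), 0.65)]
tote_front [(array([386., 225., 414., 286.]), 0.67)]
base_le
[... 274 characters left out ...]
 ] [[ -0.013   0.987  -0.161 432.239]
 [ -1.     -0.011   0.011  -4.449]
 [  0.009   0.161   0.987 897.732]
 [  0.      0.      0.      1.   ]]
tote_center [(array([201., 207., 243., 286.]), 0.88)]
base [(array([366., 152., 440., 287.]), 0.66), (array([475., 270., 495., 293.]), 0.46)]
jar_center [(array([382., 178., 414., 255.]), 0.6)]
pull_center [(array([475., 270., 496., 289.]), 0.62)]
slab_center [(array([120., 194., 169., 233.]), 0.81), (array([364., 150., 440., 286.]), 0.15)]
tote_front [(array([203., 203., 246., 287.]), 0.64)]
base_ledge [(array([363., 150., 442., 284.]), 0.82)]
base_stop_end [(array([365., 149., 438., 286.]), 0.68)]
tote_lugs [(array([203., 205., 240., 284.]), 0.64)]
```

```bash
python3 - <<'E'
import cv2,numpy as np
t=cv2.imread("pics/top0.png");s=cv2.imread("pics/scene0.png")
a=cv2.resize(t[140:300,180:460],(800,457),interpolation=cv2.INTER_CUBIC)
b=cv2.resize(s[205:335,215:430],(800,484),interpolation=cv2.INTER_CUBIC)
cv2.imwrite("pics/a.png",a);cv2.imwrite("pics/b.png",b)
E
```

```text
(no output)
```

View pics/a.png

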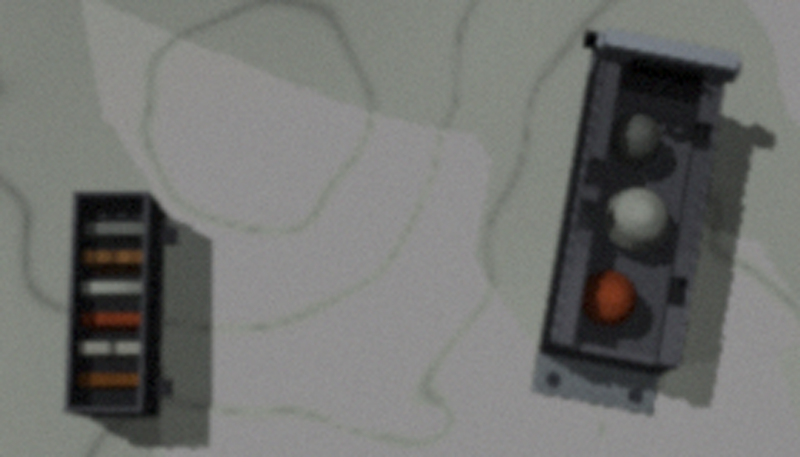

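View pics/b.png

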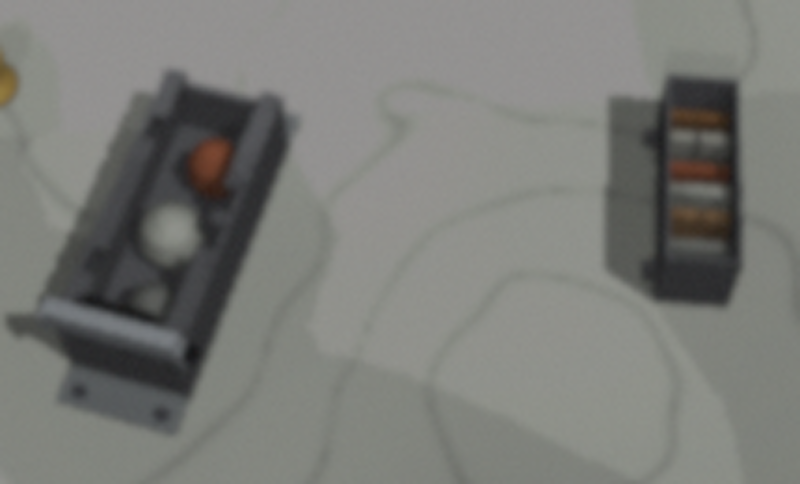

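View pics/top0.png

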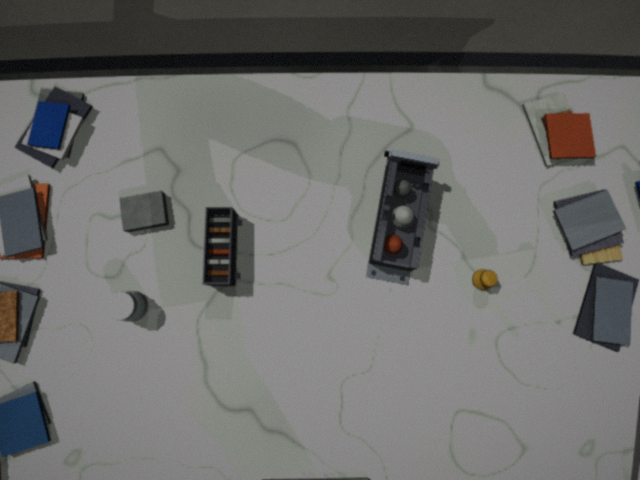

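The top view shows the tote at about (221,246), with its wide-spaced lugs on the right (world −y). The base is at about (403,215), with its wide slots also on the right and the stop bar at the upper end (world +x). So base +x is roughly world +x. Next I'll enlarge the pictures with more contrast to pick corners.

```bash
python3 - <<'E'
import cv2,numpy as np
t=cv2.imread("pics/top0.png");s=cv2.imread("pics/scene0.png")
def c(im,x,y,w,h,k):
    p=im[y:y+h,x:x+w].astype(float);p=np.clip(255*(p/190)**.6,0,255).astype(np.uint8)
    return cv2.resize(p,(w*k,h*k),interpolation=cv2.INTER_CUBIC)
def grid(p,x,y,k):
    for i in range(0,p.shape[1],10*k): cv2.putText(p,str(x+i//k),(i,8),0,.3,(0,0,255));p[::4,i]=(0,0,255)
    for i in range(0,p.shape[0],10*k): cv2.putText(p,str(y+i//k),(0,i+8),0,.3,(0,0,255));p[i,::4]=(0,0,255)
    return p
A=grid(c(t,360,145,80,145,4),360,145,4);B=grid(c(t,196,200,60,95,5)[:],196,200,5)
C=grid(c(s,215,218,85,107,5),215,218,5);D=grid(c(s,375,218,50,75,5),375,218,5)
def m(a,b):
    h=max(a.shape[0],b.shape[0]);o=np.zeros((h,a.shape[1]+b.shape[1]+10,3),np.uint8)
    o[:a.shape[0],:a.shape[1]]=a;o[:b.shape[0],a.shape[1]+10:]=b;return o
cv2.imwrite("pics/m1.png",m(A,B));cv2.imwrite("pics/m2.png",m(C,D))
E
```

```text
(no output)
```

View pics/m1.png

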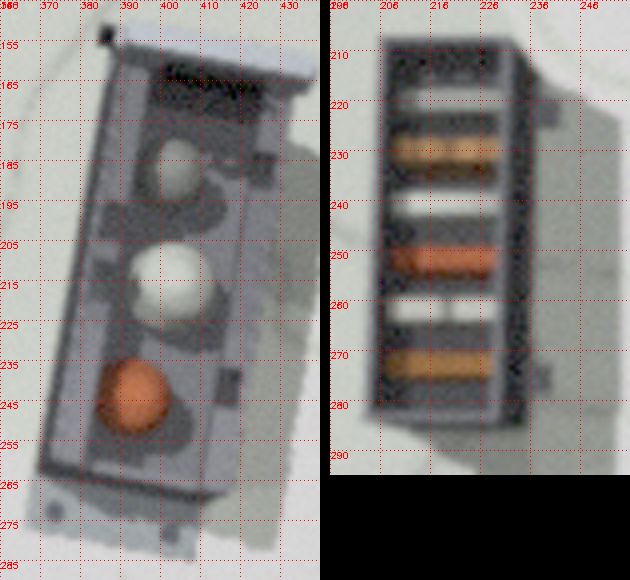

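View pics/m2.png

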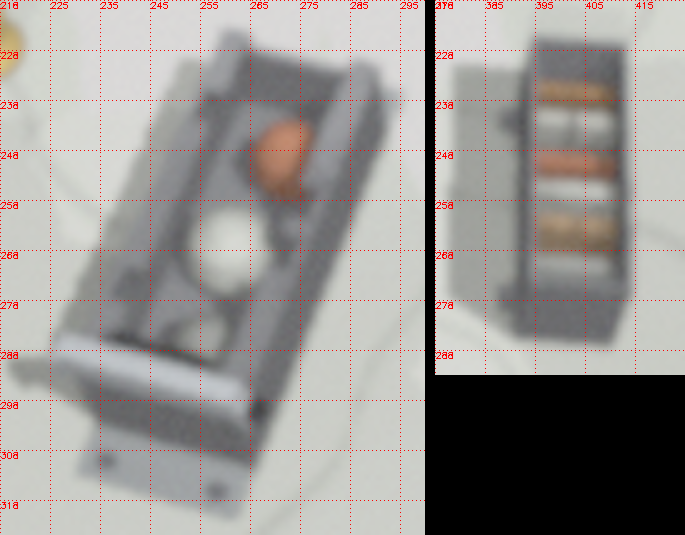

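Corners and slots are readable in both views. In the top view the base's −y slots are at about (425.5,187.5) and (417,242). In the scene view they are at (257,239) and (241,274). The tote rim is clear in both. I'll fit poses with the height left free.

```bash
cat > h.py <<'E'
from workcell import ctrl
import cv2,numpy as np
from scipy.optimize import least_squares
from scipy.spatial.transform import Rotation as R
np.set_printoptions(precision=2,suppress=True)
def proj(c,P):
    i=ctrl.camera_info(c);T=np.linalg.inv(np.array(i["world_from_camera"]))
    q=(np.atleast_2d(P)@T[:3,:3].T+T[:3,3])*[1,-1,-1]
    return cv2.projectPoints(q,np.zeros(3),np.zeros(3),np.array(i["camera_matrix"]),np.array(i["distortion"]))[0][:,0]
def fit(obs,x0):  # obs: cam->[(local xyz),(pix)]
    def place(p,L):
        c,s=np.cos(p[2]),np.sin(p[2]);return np.c_[p[0]+c*L[:,0]-s*L[:,1],p[1]+s*L[:,0]+c*L[:,1],p[3]+0*L[:,0]]
    def r(p): return np.concatenate([(proj(c,place(p,np.array([a for a,_ in v],float)))-[b for _,b in v]).ravel() for c,v in obs.items()])
    s=least_squares(r,x0,loss='soft_l1',x_scale=[10,10,.1,10]);print(s.x,"res",r(s.x).reshape(-1,2).tolist().__len__());print(r(s.x).reshape(-1,2))
    return s.x
E
python3 - <<'E'
from h import *
fit({"top":[((75,26),(207,208)),((75,-26),(232.4,208)),((-75,26),(203.4,284)),((-75,-26),(230.2,284))],
"scene":[((-75,-26),(395,226)),((-75,26),(413,226.4)),((75,-26),(393.4,275.6)),((75,26),(413.4,275.6))]},[450,200,0,65])
fit({"top":[((55,-34.5),(425.5,187.5)),((-55,-34.5),(417,241.8)),((-105,44),(373,260.5)),((-105,-44),(417,267.5)),((15,34.5),(388,198.8)),((-15,34.5),(386.3,215))],
"scene":[((55,-34.5),(241,274)),((-55,-34.5),(257,239)),((-105,44),(291,230.4)),((-105,-44),(260,224)),((15,34.5),(272,267)),((-15,34.5),(275,257))]},[450,-150,-.15,70])
print(R.from_rotvec(ctrl.get_obs()["orientation"]).as_matrix())
E
```

```text
[557.48 180.94  -0.01  56.89] res 8
[[-0.62 -0.3 ]
 [ 0.37 -0.26]
 [-0.3   0.36]
 [ 0.02  0.49]
 [-1.3  -0.36]
 [ 0.05  0.71]
 [-0.33 -0.61]
 [ 0.44  1.01]]
[ 619.45 -179.82   -0.21   68.87] res 12
[[ 0.19 -0.16]
 [ 0.11 -0.05]
 [-0.55 -1.08]
 [ 0.92  0.73]
 [-0.2   1.29]
 [-1.05 -0.1 ]
 [-0.6   0.43]
 [-0.65 -0.41]
 [-0.04 -0.2 ]
 [-0.18 -1.39]
 [-0.07  0.72]
 [ 0.99  0.74]]
[[ 0.97  0.25 -0.  ]
 [ 0.25 -0.97  0.  ]
 [ 0.   -0.   -1.  ]]
```

```bash
cat >> h.py <<'E'
def delta(xyz,yaw):  # world target -> tool-axis shift and turn from current measured pose
    o=ctrl.get_obs();M=R.from_rotvec(o["orientation"]);p=np.array(o["ee_pos"])
    T=R.from_matrix([[np.cos(yaw),np.sin(yaw),0],[np.sin(yaw),-np.cos(yaw),0],[0,0,-1]])
    print("t",o["t"],"pos",p,"shift",M.inv().apply(np.array(xyz)-p),"turn",(M.inv()*T).as_rotvec(),"F",o["ft_force"],"w",o["width"],o["grasp_force"])
E
python3 - <<'E'
from h import *
import h
ls=h.least_squares
def fix(z):
    def f(r,x0,**k):
        k.pop('x_scale'); s=ls(lambda q:r(np.r_[q,z]),x0[:3],x_scale=[10,10,.1],**k); s.x=np.r_[s.x,z]; return s
    h.least_squares=f
fix(65);t=fit({"top":[((75,26),(207,208)),((75,-26),(232.4,208)),((-75,26),(203.4,284)),((-75,-26),(230.2,284))],
"scene":[((-75,-26),(395,226)),((-75,26),(413,226.4)),((75,-26),(393.4,275.6)),((75,26),(413.4,275.6))]},[450,200,0,65])
fix(70);fit({"top":[((55,-34.5),(425.5,187.5)),((-55,-34.5),(417,241.8)),((-105,44),(373,260.5)),((-105,-44),(417,267.5)),((15,34.5),(388,198.8)),((-15,34.5),(386.3,215))],
"scene":[((55,-34.5),(241,274)),((-55,-34.5),(257,239)),((-105,44),(291,230.4)),((-105,-44),(260,224)),((15,34.5),(272,267)),((-15,34.5),(275,257))]},[450,-150,-.15,70])
delta([t[0],t[1],140],t[2])
E
```

```text
[557.96 179.46  -0.02  65.  ] res 8
[[-0.84 -1.52]
 [ 0.4  -1.46]
 [-0.61 -0.17]
 [-0.03 -0.02]
 [-1.46 -1.97]
 [ 0.02 -0.88]
 [-0.53 -2.01]
 [ 0.38 -0.37]]
[ 619.5  -179.62   -0.21   70.  ] res 12
[[ 0.24 -0.34]
 [ 0.13 -0.16]
 [-0.59 -1.18]
 [ 0.94  0.65]
 [-0.21  1.12]
 [-1.06 -0.26]
 [-0.61  0.23]
 [-0.63 -0.63]
 [ 0.01 -0.41]
 [-0.15 -1.62]
 [-0.04  0.52]
 [ 1.02  0.54]]
t 1.0 pos [ 153.31 -605.87  222.66] shift [ 584.89 -662.11   82.69] turn [-0.   -0.    0.26] F [-1.29  0.04  0.48] w 87.5886073664271 0.0
```

```bash
python3 -m creep '[{"translation":[40,-45,0],"angular":[0,0,0.03],"jaw":1},{"translation":[80,-90,0],"angular":[0,0,0.06],"jaw":1},{"translation":[120,-135,0],"angular":[0,0,0.09],"jaw":1},{"translation":[160,-180,0],"angular":[0,0,0.12],"jaw":1},{"translation":[200,-225,0],"angular":[0,0,0.15],"jaw":1},{"translation":[240,-270,0],"angular":[0,0,0.18],"jaw":1},{"translation":[280,-315,0],"angular":[0,0,0.21],"jaw":1},{"translation":[320,-360,0],"angular":[0,0,0.24],"jaw":1}]'
python3 -c "
from h import *
delta([558,179.5,130],-0.02)"
```

```text
t: 2.0
ee_pos: [376.0, -176.8, 223.1]
orientation: [3.141, 0.01, 0.002]
ft_force: [1.6, -0.8, 0.1]
width: 88.0
grasp_force: 0.0
t 2.0 pos [ 376.04 -176.77  223.08] shift [ 184.15 -355.14   93.09] turn [ 0.   -0.    0.03] F [ 1.59 -0.82  0.06] w 88.02310002014714 0.0
```

```bash
python3 -m creep '[{"translation":[26,-50,0],"angular":[0,0,0],"jaw":1},{"translation":[52,-100,0],"angular":[0,0,0],"jaw":1},{"translation":[78,-150,10],"angular":[0,0,0.01],"jaw":1},{"translation":[104,-200,30],"angular":[0,0,0.02],"jaw":1},{"translation":[130,-250,50],"angular":[0,0,0.03],"jaw":1},{"translation":[156,-300,70],"angular":[0,0,0.03],"jaw":1},{"translation":[184,-355,93],"angular":[0,0,0.03],"jaw":1},{"translation":[184,-355,93],"angular":[0,0,0.03],"jaw":1}]'
python3 -c "
from h import *
delta([558,179.5,130],-0.02)
for c in ('top','scene'):
    im=ctrl.get_image(c);cv2.imwrite(f'pics/{c}1.png',im[:,:,::-1]);print(proj(c,[ctrl.get_obs()['ee_pos']]))
t=cv2.imread('pics/top1.png')[180:320,160:320];s=cv2.imread('pics/scene1.png')[190:330,340:500]
o=np.hstack([cv2.resize(np.clip(p*1.4,0,255).astype(np.uint8),(400,350),interpolation=cv2.INTER_CUBIC) for p in(t,s)]);cv2.imwrite('pics/n1.png',o)
"
```

```text
t: 3.0
ee_pos: [557.0, 181.0, 127.9]
orientation: [3.141, -0.029, -0.002]
ft_force: [-0.0, -0.8, -0.2]
width: 87.7
grasp_force: 0.0
t 3.0 pos [557.   181.01 127.91] shift [ 1.03  1.49 -2.09] turn [0. 0. 0.] F [-0.03 -0.8  -0.21] w 87.66594224926233 0.0
[[210.09 240.29]]
[[406.67 234.42]]
```

View pics/n1.png

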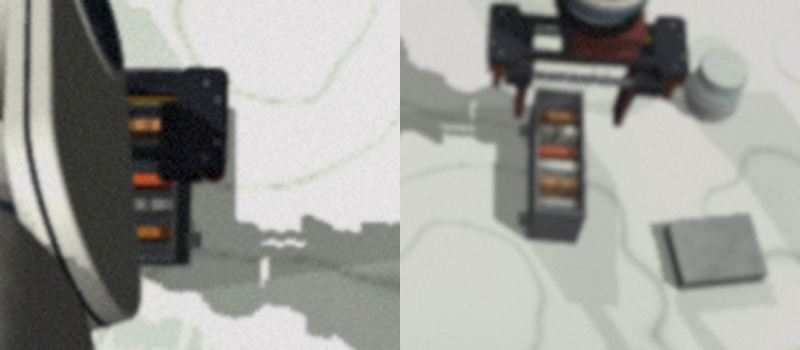

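The gripper straddles the tote: fingertips at crop x≈519 and 620, tote walls at 530–583. The jar is clear. Descending and closing.

```bash
python3 -m creep '[{"translation":[1,1,20],"angular":[0,0,0],"jaw":1},{"translation":[1,1,45],"angular":[0,0,0],"jaw":1},{"translation":[1,1,70],"angular":[0,0,0],"jaw":1},{"translation":[1,1,86],"angular":[0,0,0],"jaw":1},{"translation":[1,1,91],"angular":[0,0,0],"jaw":1},{"translation":[1,1,91],"angular":[0,0,0],"jaw":1},{"translation":[1,1,91],"angular":[0,0,0],"jaw":0.5},{"translation":[1,1,91],"angular":[0,0,0],"jaw":0.5}]'
python3 -m creep '[{"translation":[0,0,0],"angular":[0,0,0],"jaw":0.5},{"translation":[0,0,0],"angular":[0,0,0],"jaw":0.5},{"translation":[0,0,0],"angular":[0,0,0],"jaw":0.5},{"translation":[0,0,0],"angular":[0,0,0],"jaw":0.5},{"translation":[0,0,0],"angular":[0,0,0],"jaw":0.5},{"translation":[0,0,0],"angular":[0,0,0],"jaw":0.5},{"translation":[0,0,0],"angular":[0,0,0],"jaw":0.5},{"translation":[0,0,0],"angular":[0,0,0],"jaw":0.5}]'
```

```text
t: 4.1
ee_pos: [557.9, 177.2, 39.4]
orientation: [-3.141, 0.035, -0.002]
ft_force: [0.2, 0.8, 0.2]
width: 71.2
grasp_force: 0.0
t: 5.1
ee_pos: [557.9, 177.5, 39.1]
orientation: [-3.141, 0.035, -0.002]
ft_force: [1.0, 5.8, 5.1]
width: 51.8
grasp_force: 30.0
```

```bash
python3 -m creep '[{"translation":[0,0,-5],"angular":[0,0,0],"jaw":0.5},{"translation":[0,0,-20],"angular":[0,0,0],"jaw":0.5},{"translation":[0,0,-45],"angular":[0,0,0],"jaw":0.5},{"translation":[0,0,-75],"angular":[0,0,0],"jaw":0.5},{"translation":[0,0,-105],"angular":[0,0,0],"jaw":0.5},{"translation":[0,0,-130],"angular":[0,0,0],"jaw":0.5},{"translation":[0,0,-140],"angular":[0,0,0],"jaw":0.5},{"translation":[0,0,-140],"angular":[0,0,0],"jaw":0.5}]'
python3 -c "
from h import *
delta([619.5,-179.6,180],-0.21+np.pi)"
```

```text
t: 6.1
ee_pos: [557.4, 176.8, 179.1]
orientation: [-3.141, 0.035, -0.001]
ft_force: [-0.2, 0.4, -3.8]
width: 51.9
grasp_force: 30.0
t 6.1 pos [557.42 176.81 179.1 ] shift [ 70.   354.94  -0.87] turn [ 0.   -0.   -2.95] F [-0.2   0.42 -3.77] w 51.94322539610857 29.99927669763565
```

```bash
python3 -m creep '[{"translation":[4,20,0],"angular":[0,0,-0.1],"jaw":0.5},{"translation":[8,45,0],"angular":[0,0,-0.27],"jaw":0.5},{"translation":[12,70,0],"angular":[0,0,-0.45],"jaw":0.5},{"translation":[18,95,0],"angular":[0,0,-0.63],"jaw":0.5},{"translation":[24,120,0],"angular":[0,0,-0.81],"jaw":0.5},{"translation":[28,145,0],"angular":[0,0,-0.99],"jaw":0.5},{"translation":[33,170,0],"angular":[0,0,-1.17],"jaw":0.5},{"translation":[38,195,0],"angular":[0,0,-1.35],"jaw":0.5}]'
python3 -c "
from h import *
delta([619.5,-179.6,180],-0.21+np.pi)"
```

```text
t: 7.1
ee_pos: [590.1, -19.7, 177.0]
orientation: [-2.467, -1.942, 0.004]
ft_force: [-0.2, 0.7, -4.6]
width: 51.8
grasp_force: 30.0
t 7.1 pos [590.1  -19.65 177.  ] shift [-148.57   66.15   -3.1 ] turn [-0.  -0.  -1.6] F [-0.23  0.69 -4.59] w 51.84739859774973 29.996341466903687
```

```bash
python3 -m creep '[{"translation":[-22,10,-1],"angular":[0,0,-0.18],"jaw":0.5},{"translation":[-44,20,-2],"angular":[0,0,-0.36],"jaw":0.5},{"translation":[-66,30,-3],"angular":[0,0,-0.54],"jaw":0.5},{"translation":[-88,40,-3],"angular":[0,0,-0.72],"jaw":0.5},{"translation":[-110,50,-3],"angular":[0,0,-0.9],"jaw":0.5},{"translation":[-130,58,-3],"angular":[0,0,-1.08],"jaw":0.5},{"translation":[-145,64,-3],"angular":[0,0,-1.26],"jaw":0.5},{"translation":[-148,66,-3],"angular":[0,0,-1.42],"jaw":0.5}]'
python3 -m creep '[{"translation":[0,0,0],"angular":[0,0,-0.1],"jaw":0.5},{"translation":[0,0,0],"angular":[0,0,-0.18],"jaw":0.5},{"translation":[0,0,0],"angular":[0,0,-0.18],"jaw":0.5},{"translation":[0,0,0],"angular":[0,0,-0.18],"jaw":0.5},{"translation":[0,0,0],"angular":[0,0,-0.18],"jaw":0.5},{"translation":[0,0,0],"angular":[0,0,-0.18],"jaw":0.5},{"translation":[0,0,0],"angular":[0,0,-0.18],"jaw":0.5},{"translation":[0,0,0],"angular":[0,0,-0.18],"jaw":0.5}]'
python3 -c "
from h import *
delta([619.5,-179.6,180],-0.21+np.pi)
for c in ('top','scene'):
    im=ctrl.get_image(c);cv2.imwrite(f'pics/{c}2.png',im[:,:,::-1])
t=cv2.imread('pics/top2.png')[120:300,340:480];s=cv2.imread('pics/scene2.png')[180:340,200:340]
def g(p,x,y,k=4):
    p=np.clip(255*(p/190.)**.6,0,255).astype(np.uint8);p=cv2.resize(p,None,fx=k,fy=k,interpolation=cv2.INTER_CUBIC)[:600]
    if p.shape[0]<600:p=np.vstack([p,np.zeros((600-p.shape[0],p.shape[1],3),np.uint8)])
    for i in range(0,p.shape[1],20*k): cv2.putText(p,str(x+i//k),(i,8),0,.3,(0,0,255));p[::4,i]=(0,0,255)
    for i in range(0,600,20*k): cv2.putText(p,str(y+i//k),(0,i+8),0,.3,(0,0,255));p[i,::4]=(0,0,255)
    return p[:,:400]
cv2.imwrite('pics/n2.png',np.hstack([g(t[20:,20:120],360,140),g(s,200,180)[:, :400]]))
"
```

```text
t: 8.1
ee_pos: [618.6, -179.3, 179.7]
orientation: [-0.607, -3.079, -0.0]
ft_force: [0.9, -0.3, -3.1]
width: 52.1
grasp_force: 30.0
t: 9.1
ee_pos: [619.6, -178.3, 181.7]
orientation: [0.335, 3.124, -0.0]
ft_force: [1.0, -0.4, -3.5]
width: 52.0
grasp_force: 30.0
t 9.1 pos [ 619.58 -178.33  181.74] shift [-0.19 -1.26  1.74] turn [ 0.  0. -0.] F [ 1.   -0.41 -3.52] w 51.977146975744375 29.9993097782135
```

View pics/n2.png

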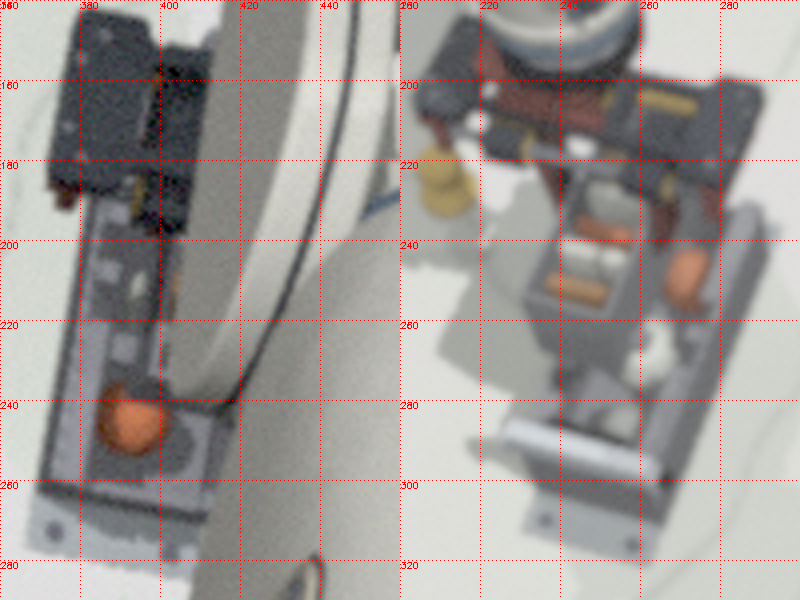

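Scene view: the near end of the tote's rim shows at about (234,252.5) and (257.5,256). I'll compare that with the prediction to get the tote's offset in the grip.

```bash
python3 - <<'E'
from h import *
p=np.array(ctrl.get_obs()['ee_pos']);y=-.21
def W(L): return p+np.array([[np.cos(y)*a-np.sin(y)*b,np.sin(y)*a+np.cos(y)*b,c] for a,b,c in L])
for dx in(0,-8,-16): print(dx,proj("scene",W([(75+dx,-26,26),(75+dx,26,26),(75+dx,-26,-39),(75+dx,26,-39)])).tolist())
print(proj("top",W([(-75,26,26),(-75,-26,26),(-75,26,-39),(-75,-26,-39),(55,36,-29),(-55,36,-29)])))
E
```

```text
0 [[230.16735020501795, 253.37196633749673], [252.1767962285486, 259.2506219163083], [235.5421164466606, 267.7237937937275], [256.403399476689, 273.4190514010115]]
-8 [[231.60258183121135, 250.365508325963], [253.53704402843644, 256.1864985188931], [236.87467342955847, 264.8263243814384], [257.66893357828724, 270.4696181457495]]
-16 [[233.02717440752878, 247.38367219809103], [254.8868280814193, 253.14777036197162], [238.19798117086532, 261.9508991463178], [258.9253626396352, 267.54286937707525]]
[[396.84 233.17]
 [428.72 239.5 ]
 [389.98 239.6 ]
 [419.21 245.4 ]
 [397.69 166.65]
 [387.24 226.37]]
```

```bash
python3 -c "
from h import *
delta([609.7,-177.5,118],-0.21+np.pi)"
python3 -m creep '[{"translation":[5,-1,10],"angular":[0,0,0],"jaw":0.5},{"translation":[10,-1,20],"angular":[0,0,0],"jaw":0.5},{"translation":[10,-1,30],"angular":[0,0,0],"jaw":0.5},{"translation":[10,-1,40],"angular":[0,0,0],"jaw":0.5},{"translation":[10,-1,50],"angular":[0,0,0],"jaw":0.5},{"translation":[10,-1,60],"angular":[0,0,0],"jaw":0.5},{"translation":[10,-1,63],"angular":[0,0,0],"jaw":0.5},{"translation":[10,-1,63],"angular":[0,0,0],"jaw":0.5}]'
python3 -c "
from h import *
delta([609.7,-177.5,118],-0.21+np.pi)
ims={c:np.mean([ctrl.get_image(c)[:,:,::-1].astype(float) for _ in range(6)],0) for c in ('top','scene')}
np.savez('pics/i3.npz',**ims)
def g(p,x,y,w,h,k=5):
    p=np.clip(255*(p[y:y+h,x:x+w]/160.)**.55,0,255).astype(np.uint8);p=cv2.resize(p,None,fx=k,fy=k,interpolation=cv2.INTER_CUBIC)
    for i in range(0,p.shape[1],10*k): cv2.putText(p,str(x+i//k),(i,8),0,.3,(0,0,255));p[::8,i]=(0,0,255)
    for i in range(0,p.shape[0],10*k): cv2.putText(p,str(y+i//k),(0,i+8),0,.3,(0,0,255));p[i,::8]=(0,0,255)
    return p
cv2.imwrite('pics/n3.png',np.hstack([g(ims['top'],365,175,70,110),g(ims['scene'],215,220,85,110)]))
"
```

```text
t 9.2 pos [ 619.6  -178.32  181.74] shift [ 9.85 -1.3  63.74] turn [-0.  0. -0.] F [-1.29  0.21 -3.45] w 51.92928830675603 29.999324083328247
t: 10.2
ee_pos: [609.6, -177.2, 118.4]
orientation: [-0.335, -3.123, -0.0]
ft_force: [-0.0, 0.5, -2.7]
width: 51.8
grasp_force: 30.0
t 10.2 pos [ 609.56 -177.17  118.44] shift [-0.21 -0.29  0.44] turn [ 0. -0. -0.] F [-0.04  0.49 -2.65] w 51.80214087601171 29.999356269836426
```

View pics/n3.png

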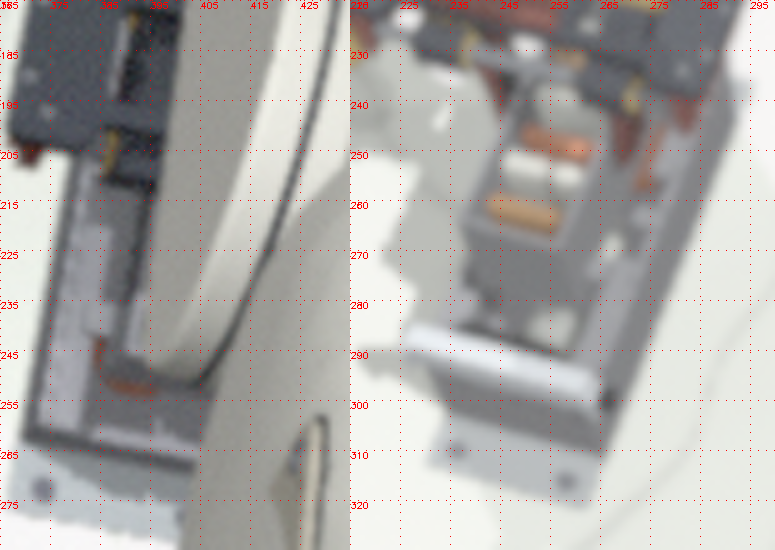

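```bash
cat > line.py <<'E'
from h import *
from scipy.ndimage import map_coordinates,gaussian_filter
def W(o,y,L): return np.array([[o[0]+np.cos(y)*a-np.sin(y)*b,o[1]+np.sin(y)*a+np.cos(y)*b,c] for a,b,c in L])
def lat(img,cam,o,y,b,z,xs,rng=8):
    "lateral offset (mm, local +y) of strongest edges near the line y=b, height z; returns fit offset, slope, spread and sign"
    g=gaussian_filter(img.mean(2),.6);d=np.arange(-rng,rng+.01,.25);out=[]
    for x in xs:
        uv=proj(cam,W(o,y,[(x,b+e,z) for e in d])).astype(float)
        v=map_coordinates(g,[uv[:,1],uv[:,0]],order=1);out.append(np.gradient(gaussian_filter(v,2)))
    G=np.array(out);m=G.mean(0);pk=[i for i in range(1,len(d)-1) if abs(m[i])>abs(m[i-1]) and abs(m[i])>=abs(m[i+1]) and abs(m[i])>.4*abs(m).max()]
    res=[]
    for i in pk:
        a=max(0,i-10);w=np.sign(m[i])*G[:,a:i+11];e=d[a:i+11][w.argmax(1)]
        k=np.polyfit(xs,e,1);res.append((round(d[i],2),round(m[i],2),'slope',round(k[0],3),'med',round(np.median(e),2)))
    return res
E
python3 - <<'E'
from line import *
t=cv2.imread('pics/top0.png').astype(float);s=cv2.imread('pics/scene0.png').astype(float)
o=(619.5,-179.6);y=-.21;xs=np.arange(-95,60,6)
for n,im,c in(('top',t,'top'),('scene',s,'scene')):
    for b,z in((44,0),(44,70),(-44,70),(29,70),(-29,70)): print(n,b,z,lat(im,c,o,y,b,z,xs))
i=np.load('pics/i3.npz');p=ctrl.get_obs()['ee_pos']
for b,z in((26,p[2]+26),(-26,p[2]+26),(23,p[2]+26),(-23,p[2]+26)): print('tote scene',b,lat(i['scene'],'scene',p,y,b,z,np.arange(25,70,4)))
print('end',lat(i['scene'],'scene',p,y+np.pi/2,-73,p[2]+26,np.arange(-20,21,4)))
E
```

```text
top 44 0 [(np.float64(0.0), np.float64(4.17), 'slope', np.float64(0.001), 'med', np.float64(-0.25))]
top 44 70 [(np.float64(6.75), np.float64(4.44), 'slope', np.float64(0.002), 'med', np.float64(6.75))]
top -44 70 [(np.float64(-0.75), np.float64(-0.38), 'slope', np.float64(-0.002), 'med', np.float64(-0.38)), (np.float64(4.5), np.float64(-0.49), 'slope', np.float64(0.011), 'med', np.float64(4.38))]
top 29 70 [(np.float64(0.0), np.float64(1.4), 'slope', np.float64(0.002), 'med', np.float64(0.12))]
top -29 70 [(np.float64(-0.75), np.float64(-0.64), 'slope', np.float64(-0.004), 'med', np.float64(-0.75)), (np.float64(3.5), np.float64(0.35), 'slope', np.float64(-0.005), 'med', np.float64(3.38))]
scene 44 0 [(np.float64(-2.25), np.float64(2.24), 'slope', np.float64(0.0), 'med', np.float64(-2.25))]
scene 44 70 [(np.float64(-0.5), np.float64(-0.63), 'slope', np.float64(0.011), 'med', np.float64(-0.12))]
scene -44 70 [(np.float64(0.75), np.float64(-0.56), 'slope', np.float64(-0.004), 'med', np.float64(-0.5))]
scene 29 70 [(np.float64(-7.0), np.float64(-0.32), 'slope', np.float64(0.009), 'med',
[... 498 characters left out ...]
med', np.float64(7.25))]
tote scene 23 [(np.float64(-6.75), np.float64(-0.29), 'slope', np.float64(-0.052), 'med', np.float64(-7.0)), (np.float64(2.5), np.float64(-0.58), 'slope', np.float64(0.014), 'med', np.float64(2.5))]
tote scene -23 [(np.float64(-3.0), np.float64(-1.09), 'slope', np.float64(0.002), 'med', np.float64(-2.62)), (np.float64(5.5), np.float64(0.57), 'slope', np.float64(0.043), 'med', np.float64(6.38))]
end [(np.float64(-4.75), np.float64(0.48), 'slope', np.float64(-0.036), 'med', np.float64(-4.75)), (np.float64(1.5), np.float64(-0.43), 'slope', np.float64(-0.035), 'med', np.float64(1.5)), (np.float64(7.0), np.float64(0.46), 'slope', np.float64(-0.0), 'med', np.float64(7.0))]
```

Base fit confirmed: the lateral offset is about −0.7 mm and the yaw is good to 0.002. The tote sits where the TCP says it does. Lowering gently.

```bash
python3 -m creep '[{"translation":[0,-0.8,2],"angular":[0,0,0],"jaw":0.5},{"translation":[0,-0.8,4],"angular":[0,0,0],"jaw":0.5},{"translation":[0,-0.8,6],"angular":[0,0,0],"jaw":0.5},{"translation":[0,-0.8,7.5],"angular":[0,0,0],"jaw":0.5},{"translation":[0,-0.8,8.5],"angular":[0,0,0],"jaw":0.5},{"translation":[0,-0.8,9],"angular":[0,0,0],"jaw":0.5},{"translation":[0,-0.8,9],"angular":[0,0,0],"jaw":0.5},{"translation":[0,-0.8,9],"angular":[0,0,0],"jaw":0.5}]'
python3 -m creep '[{"translation":[0,0,0.5],"angular":[0,0,0],"jaw":0.5},{"translation":[0,0,1],"angular":[0,0,0],"jaw":0.5},{"translation":[0,0,1.5],"angular":[0,0,0],"jaw":0.5},{"translation":[0,0,2],"angular":[0,0,0],"jaw":0.5},{"translation":[0,0,2.5],"angular":[0,0,0],"jaw":0.5},{"translation":[0,0,3],"angular":[0,0,0],"jaw":0.5},{"translation":[0,0,3],"angular":[0,0,0],"jaw":0.5},{"translation":[0,0,3],"angular":[0,0,0],"jaw":0.5}]'
```

```text
t: 11.8
ee_pos: [609.4, -178.0, 109.7]
orientation: [0.335, 3.124, -0.0]
ft_force: [-0.3, -0.1, -3.6]
width: 51.7
grasp_force: 30.0
t: 12.8
ee_pos: [609.4, -178.0, 106.7]
orientation: [0.335, 3.124, 0.0]
ft_force: [0.4, -0.1, -4.1]
width: 51.6
grasp_force: 30.0
```

```bash
python3 -m creep '[{"translation":[0,0,0.5],"angular":[0,0,0],"jaw":0.5},{"translation":[0,0,1],"angular":[0,0,0],"jaw":0.5},{"translation":[0,0,1.5],"angular":[0,0,0],"jaw":0.5},{"translation":[0,0,2],"angular":[0,0,0],"jaw":0.5},{"translation":[0,0,2.5],"angular":[0,0,0],"jaw":0.5},{"translation":[0,0,2.5],"angular":[0,0,0],"jaw":0.5},{"translation":[0,0,2.5],"angular":[0,0,0],"jaw":0.5},{"translation":[0,0,2.5],"angular":[0,0,0],"jaw":0.5}]'
python3 -m creep '[{"translation":[0,0,0.3],"angular":[0,0,0],"jaw":0.5},{"translation":[0,0,0.6],"angular":[0,0,0],"jaw":0.5},{"translation":[0,0,0.9],"angular":[0,0,0],"jaw":0.5},{"translation":[0,0,1],"angular":[0,0,0],"jaw":0.5},{"translation":[0,0,1],"angular":[0,0,0],"jaw":0.5},{"translation":[0,0,1],"angular":[0,0,0],"jaw":0.5},{"translation":[0,0,1],"angular":[0,0,0],"jaw":0.5},{"translation":[0,0,1],"angular":[0,0,0],"jaw":0.5}]'
```

```text
t: 13.8
ee_pos: [609.4, -178.0, 104.2]
orientation: [0.335, 3.124, 0.0]
ft_force: [0.3, -0.7, -3.2]
width: 51.4
grasp_force: 30.0
t: 14.8
ee_pos: [609.4, -178.0, 103.2]
orientation: [0.335, 3.124, 0.0]
ft_force: [0.1, 0.7, -3.5]
width: 51.8
grasp_force: 30.0
```

```bash
python3 -m creep '[{"translation":[0,0,0.3],"angular":[0,0,0],"jaw":0.5},{"translation":[0,0,0.6],"angular":[0,0,0],"jaw":0.5},{"translation":[0,0,0.6],"angular":[0,0,0],"jaw":0.5},{"translation":[0,0,0.6],"angular":[0,0,0],"jaw":0.5},{"translation":[0,0,0.6],"angular":[0,0,0],"jaw":0.5},{"translation":[0,0,0.6],"angular":[0,0,0],"jaw":0.5},{"translation":[0,0,0.6],"angular":[0,0,0],"jaw":0.5},{"translation":[0,0,0.6],"angular":[0,0,0],"jaw":0.5}]'
python3 -c "
from h import *
delta([0,0,0],0)"
python3 -m creep '[{"translation":[0,0,0.3],"angular":[0,0,0],"jaw":0.5},{"translation":[0,0,0.6],"angular":[0,0,0],"jaw":0.5},{"translation":[0,0,0.6],"angular":[0,0,0],"jaw":0.5},{"translation":[0,0,0.6],"angular":[0,0,0],"jaw":0.5},{"translation":[0,0,0.6],"angular":[0,0,0],"jaw":0.5},{"translation":[0,0,0.6],"angular":[0,0,0],"jaw":0.5},{"translation":[0,0,0.6],"angular":[0,0,0],"jaw":0.5},{"translation":[0,0,0.6],"angular":[0,0,0],"jaw":0.5}]'
```

```text
t: 15.8
ee_pos: [609.4, -178.0, 102.6]
orientation: [0.335, 3.124, 0.0]
ft_force: [-0.4, 0.7, -1.7]
width: 52.1
grasp_force: 30.0
t 15.8 pos [ 609.44 -177.95  102.59] shift [633.32  44.63 102.58] turn [ 0.   -0.    2.93] F [-0.42  0.69 -1.67] w 52.10205886286875 29.999662935733795
t: 16.8
ee_pos: [609.5, -178.0, 102.0]
orientation: [0.335, 3.124, -0.0]
ft_force: [-0.7, 0.6, 2.0]
width: 52.0
grasp_force: 30.0
```

Contact with the ledges at about 5.6 N (Fz went from −3.6 to +2.0), stiffness about 6 N/mm as described. Now sliding toward the stop (tool −x).

```bash
python3 -m creep '[{"translation":[-0.5,0,0],"angular":[0,0,0],"jaw":0.5},{"translation":[-1,0,0],"angular":[0,0,0],"jaw":0.5},{"translation":[-1.5,0,0],"angular":[0,0,0],"jaw":0.5},{"translation":[-2,0,0],"angular":[0,0,0],"jaw":0.5},{"translation":[-2.5,0,0],"angular":[0,0,0],"jaw":0.5},{"translation":[-3,0,0],"angular":[0,0,0],"jaw":0.5},{"translation":[-3.5,0,0],"angular":[0,0,0],"jaw":0.5},{"translation":[-4,0,0],"angular":[0,0,0],"jaw":0.5}]'
python3 -m creep '[{"translation":[-0.5,0,0],"angular":[0,0,0],"jaw":0.5},{"translation":[-1,0,0],"angular":[0,0,0],"jaw":0.5},{"translation":[-1.5,0,0],"angular":[0,0,0],"jaw":0.5},{"translation":[-2,0,0],"angular":[0,0,0],"jaw":0.5},{"translation":[-2.5,0,0],"angular":[0,0,0],"jaw":0.5},{"translation":[-3,0,0],"angular":[0,0,0],"jaw":0.5},{"translation":[-3,0,0],"angular":[0,0,0],"jaw":0.5},{"translation":[-3,0,0],"angular":[0,0,0],"jaw":0.5}]'
```

```text
t: 17.8
ee_pos: [613.3, -178.8, 101.9]
orientation: [-0.335, -3.124, -0.0]
ft_force: [-3.4, 0.8, 3.2]
width: 51.4
grasp_force: 30.0
t: 18.8
ee_pos: [616.3, -179.5, 102.0]
orientation: [0.335, 3.123, -0.0]
ft_force: [-3.2, 0.3, 2.7]
width: 51.5
grasp_force: 30.0
```

```bash
python3 -m creep '[{"translation":[-0.5,0,0],"angular":[0,0,0],"jaw":0.5},{"translation":[-1,0,0],"angular":[0,0,0],"jaw":0.5},{"translation":[-1.5,0,0],"angular":[0,0,0],"jaw":0.5},{"translation":[-2,0,0],"angular":[0,0,0],"jaw":0.5},{"translation":[-2.5,0,0],"angular":[0,0,0],"jaw":0.5},{"translation":[-2.5,0,0],"angular":[0,0,0],"jaw":0.5},{"translation":[-2.5,0,0],"angular":[0,0,0],"jaw":0.5},{"translation":[-2.5,0,0],"angular":[0,0,0],"jaw":0.5}]'
```

```text
t: 19.8
ee_pos: [618.8, -180.0, 102.0]
orientation: [0.335, 3.123, -0.0]
ft_force: [-3.1, 0.8, 1.9]
width: 51.9
grasp_force: 30.0
```

```bash
python3 -m creep '[{"translation":[-0.5,0,0],"angular":[0,0,0],"jaw":0.5},{"translation":[-1,0,0],"angular":[0,0,0],"jaw":0.5},{"translation":[-1.5,0,0],"angular":[0,0,0],"jaw":0.5},{"translation":[-2,0,0],"angular":[0,0,0],"jaw":0.5},{"translation":[-2.5,0,0],"angular":[0,0,0],"jaw":0.5},{"translation":[-2.5,0,0],"angular":[0,0,0],"jaw":0.5},{"translation":[-2.5,0,0],"angular":[0,0,0],"jaw":0.5},{"translation":[-2.5,0,0],"angular":[0,0,0],"jaw":0.5}]'
```

```text
t: 20.8
ee_pos: [621.2, -180.5, 102.0]
orientation: [0.335, 3.123, -0.0]
ft_force: [-3.4, 1.3, 1.2]
width: 52.0
grasp_force: 30.0
```

```bash
python3 -m creep '[{"translation":[-0.5,0,0],"angular":[0,0,0],"jaw":0.5},{"translation":[-1,0,0],"angular":[0,0,0],"jaw":0.5},{"translation":[-1.5,0,0],"angular":[0,0,0],"jaw":0.5},{"translation":[-2,0,0],"angular":[0,0,0],"jaw":0.5},{"translation":[-2.5,0,0],"angular":[0,0,0],"jaw":0.5},{"translation":[-2.5,0,0],"angular":[0,0,0],"jaw":0.5},{"translation":[-2.5,0,0],"angular":[0,0,0],"jaw":0.5},{"translation":[-2.5,0,0],"angular":[0,0,0],"jaw":0.5}]'
```

```text
t: 21.8
ee_pos: [623.7, -181.1, 102.0]
orientation: [0.335, 3.123, -0.0]
ft_force: [-3.1, -0.1, 2.8]
width: 51.8
grasp_force: 30.0
```

```bash
python3 -m creep '[{"translation":[-0.5,0,0],"angular":[0,0,0],"jaw":0.5},{"translation":[-1,0,0],"angular":[0,0,0],"jaw":0.5},{"translation":[-1.5,0,0],"angular":[0,0,0],"jaw":0.5},{"translation":[-2,0,0],"angular":[0,0,0],"jaw":0.5},{"translation":[-2.5,0,0],"angular":[0,0,0],"jaw":0.5},{"translation":[-2.5,0,0],"angular":[0,0,0],"jaw":0.5},{"translation":[-2.5,0,0],"angular":[0,0,0],"jaw":0.5},{"translation":[-2.5,0,0],"angular":[0,0,0],"jaw":0.5}]'
```

```text
t: 22.8
ee_pos: [626.1, -181.6, 102.0]
orientation: [0.335, 3.123, -0.0]
ft_force: [-3.6, 1.0, 2.1]
width: 51.7
grasp_force: 30.0
```

```bash
python3 -m creep '[{"translation":[-0.5,0,0],"angular":[0,0,0],"jaw":0.5},{"translation":[-1,0,0],"angular":[0,0,0],"jaw":0.5},{"translation":[-1.5,0,0],"angular":[0,0,0],"jaw":0.5},{"translation":[-2,0,0],"angular":[0,0,0],"jaw":0.5},{"translation":[-2.5,0,0],"angular":[0,0,0],"jaw":0.5},{"translation":[-2.5,0,0],"angular":[0,0,0],"jaw":0.5},{"translation":[-2.5,0,0],"angular":[0,0,0],"jaw":0.5},{"translation":[-2.5,0,0],"angular":[0,0,0],"jaw":0.5}]'
```

```text
t: 23.8
ee_pos: [628.5, -182.1, 102.0]
orientation: [0.335, 3.123, 0.0]
ft_force: [-3.2, 0.7, 1.5]
width: 51.9
grasp_force: 30.0
```

```bash
python3 -m creep '[{"translation":[-0.5,0,0],"angular":[0,0,0],"jaw":0.5},{"translation":[-1,0,0],"angular":[0,0,0],"jaw":0.5},{"translation":[-1.5,0,0],"angular":[0,0,0],"jaw":0.5},{"translation":[-2,0,0],"angular":[0,0,0],"jaw":0.5},{"translation":[-2.5,0,0],"angular":[0,0,0],"jaw":0.5},{"translation":[-2.5,0,0],"angular":[0,0,0],"jaw":0.5},{"translation":[-2.5,0,0],"angular":[0,0,0],"jaw":0.5},{"translation":[-2.5,0,0],"angular":[0,0,0],"jaw":0.5}]'
```

```text
t: 24.8
ee_pos: [631.0, -182.6, 102.0]
orientation: [0.335, 3.123, -0.0]
ft_force: [-2.4, 0.5, 2.6]
width: 51.8
grasp_force: 30.0
```

```bash
python3 -m creep '[{"translation":[-0.5,0,0],"angular":[0,0,0],"jaw":0.5},{"translation":[-1,0,0],"angular":[0,0,0],"jaw":0.5},{"translation":[-1.5,0,0],"angular":[0,0,0],"jaw":0.5},{"translation":[-2,0,0],"angular":[0,0,0],"jaw":0.5},{"translation":[-2.5,0,0],"angular":[0,0,0],"jaw":0.5},{"translation":[-2.5,0,0],"angular":[0,0,0],"jaw":0.5},{"translation":[-2.5,0,0],"angular":[0,0,0],"jaw":0.5},{"translation":[-2.5,0,0],"angular":[0,0,0],"jaw":0.5}]'
```

```text
t: 25.8
ee_pos: [632.9, -183.1, 101.9]
orientation: [-0.335, -3.123, -0.0]
ft_force: [-5.4, 1.8, 3.7]
width: 52.5
grasp_force: 30.0
```

Stop contact felt at about 2.3 N above friction. Advancing a little more.

```bash
python3 -m creep '[{"translation":[-0.2,0,0],"angular":[0,0,0],"jaw":0.5},{"translation":[-0.4,0,0],"angular":[0,0,0],"jaw":0.5},{"translation":[-0.6,0,0],"angular":[0,0,0],"jaw":0.5},{"translation":[-0.8,0,0],"angular":[0,0,0],"jaw":0.5},{"translation":[-1,0,0],"angular":[0,0,0],"jaw":0.5},{"translation":[-1,0,0],"angular":[0,0,0],"jaw":0.5},{"translation":[-1,0,0],"angular":[0,0,0],"jaw":0.5},{"translation":[-1,0,0],"angular":[0,0,0],"jaw":0.5}]'
python3 -c "
from h import *
f=[]
for _ in range(6): ctrl.get_image('top');o=ctrl.get_obs();f.append(o['ft_force'])
print(np.mean(f,0),o['ee_pos'])"
```

```text
t: 26.8
ee_pos: [633.4, -183.2, 101.9]
orientation: [-0.335, -3.122, -0.0]
ft_force: [-6.7, 1.6, 4.7]
width: 51.8
grasp_force: 30.0
[-7.36  1.34  4.97] [ 633.42 -183.16  101.9 ]
```

```bash
python3 -m creep '[{"translation":[-0.3,0,-0.1],"angular":[0,0,0],"jaw":0.5},{"translation":[-0.6,0,-0.2],"angular":[0,0,0],"jaw":0.5},{"translation":[-0.9,0,-0.3],"angular":[0,0,0],"jaw":0.5},{"translation":[-1.2,0,-0.3],"angular":[0,0,0],"jaw":0.5},{"translation":[-1.5,0,-0.3],"angular":[0,0,0],"jaw":0.5},{"translation":[-1.5,0,-0.3],"angular":[0,0,0],"jaw":0.5},{"translation":[-1.5,0,-0.3],"angular":[0,0,0],"jaw":0.5},{"translation":[-1.5,0,-0.3],"angular":[0,0,0],"jaw":0.5}]'
python3 -c "
from h import *
f=[]
for _ in range(6): ctrl.get_image('top');o=ctrl.get_obs();f.append(o['ft_force'])
print(np.mean(f,0),o['ee_pos'])"
```

```text
t: 28.1
ee_pos: [634.2, -183.4, 102.0]
orientation: [-0.335, -3.12, -0.001]
ft_force: [-9.4, 2.3, 5.6]
width: 52.2
grasp_force: 30.0
[-9.03  1.36  5.35] [ 634.21 -183.36  101.96]
```

```bash
python3 -m creep '[{"translation":[-0.3,0,-0.1],"angular":[0,0,0],"jaw":0.5},{"translation":[-0.6,0,-0.2],"angular":[0,0,0],"jaw":0.5},{"translation":[-0.9,0,-0.3],"angular":[0,0,0],"jaw":0.5},{"translation":[-1.2,0,-0.4],"angular":[0,0,0],"jaw":0.5},{"translation":[-1.5,0,-0.5],"angular":[0,0,0],"jaw":0.5},{"translation":[-1.8,0,-0.5],"angular":[0,0,0],"jaw":0.5},{"translation":[-1.8,0,-0.5],"angular":[0,0,0],"jaw":0.5},{"translation":[-1.8,0,-0.5],"angular":[0,0,0],"jaw":0.5}]'
python3 -c "
from h import *
f=[]
for _ in range(6): ctrl.get_image('top');o=ctrl.get_obs();f.append(o['ft_force'])
print(np.mean(f,0),o['ee_pos'])"
```

```text
t: 29.4
ee_pos: [635.3, -183.6, 102.1]
orientation: [-0.334, -3.119, -0.001]
ft_force: [-10.4, 1.5, 4.3]
width: 52.0
grasp_force: 30.0
[-10.59   1.45   4.73] [ 635.25 -183.61  102.07]
```

```bash
python3 -m creep '[{"translation":[-0.2,0,0],"angular":[0,0,0],"jaw":0.5},{"translation":[-0.4,0,-0.1],"angular":[0,0,0],"jaw":0.5},{"translation":[-0.6,0,-0.2],"angular":[0,0,0],"jaw":0.5},{"translation":[-0.8,0,-0.2],"angular":[0,0,0],"jaw":0.5},{"translation":[-1,0,-0.2],"angular":[0,0,0],"jaw":0.5},{"translation":[-1,0,-0.2],"angular":[0,0,0],"jaw":0.5},{"translation":[-1,0,-0.2],"angular":[0,0,0],"jaw":0.5},{"translation":[-1,0,-0.2],"angular":[0,0,0],"jaw":0.5}]'
python3 -c "
from h import *
f=[]
for _ in range(4): ctrl.get_image('top');o=ctrl.get_obs();f.append(o['ft_force'])
print(np.mean(f,0),o['ee_pos'])"
```

```text
t: 30.7
ee_pos: [635.5, -183.7, 102.1]
orientation: [-0.334, -3.117, -0.001]
ft_force: [-12.8, 1.3, 6.3]
width: 51.7
grasp_force: 30.0
[-13.     1.47   5.89] [ 635.49 -183.7   102.15]
```

Total horizontal force is 13.1 N. Ledge load is 9.5 N, so friction is about 5.5 N and the stop force about 7.6 N. Releasing.

```bash
python3 -m creep '[{"translation":[0,0,0],"angular":[0,0,0],"jaw":0.65},{"translation":[0,0,0],"angular":[0,0,0],"jaw":0.75},{"translation":[0,0,0],"angular":[0,0,0],"jaw":0.9},{"translation":[0,0,0],"angular":[0,0,0],"jaw":0.9},{"translation":[0,0,0],"angular":[0,0,0],"jaw":0.9},{"translation":[0,0,0],"angular":[0,0,0],"jaw":0.9},{"translation":[0,0,0],"angular":[0,0,0],"jaw":0.9},{"translation":[0,0,0],"angular":[0,0,0],"jaw":0.9}]'
python3 -m creep '[{"translation":[0,0,-3],"angular":[0,0,0],"jaw":0.9},{"translation":[0,0,-8],"angular":[0,0,0],"jaw":0.9},{"translation":[0,0,-20],"angular":[0,0,0],"jaw":0.9},{"translation":[0,0,-40],"angular":[0,0,0],"jaw":0.9},{"translation":[0,0,-60],"angular":[0,0,0],"jaw":0.9},{"translation":[0,0,-80],"angular":[0,0,0],"jaw":0.9},{"translation":[0,0,-100],"angular":[0,0,0],"jaw":0.9},{"translation":[0,0,-110],"angular":[0,0,0],"jaw":0.9}]'
python3 -m creep '[{"translation":[40,0,0],"angular":[0,0,0],"jaw":0.9},{"translation":[80,0,0],"angular":[0,0,0],"jaw":0.9},{"translation":[120,0,0],"angular":[0,0,0],"jaw":0.9},{"translation":[160,0,0],"angular":[0,0,0],"jaw":0.9},{"translation":[190,0,0],"angular":[0,0,0],"jaw":0.9},{"translation":[200,0,0],"angular":[0,0,0],"jaw":0.9},{"translation":[200,0,0],"angular":[0,0,0],"jaw":0.9},{"translation":[200,0,0],"angular":[0,0,0],"jaw":0.9}]'
python3 -c "
from h import *
ims={c:np.mean([ctrl.get_image(c)[:,:,::-1].astype(float) for _ in range(4)],0) for c in ('top','scene')}
def g(p,x,y,w,h,k=5):
    p=np.clip(255*(p[y:y+h,x:x+w]/160.)**.55,0,255).astype(np.uint8);return cv2.resize(p,None,fx=k,fy=k,interpolation=cv2.INTER_CUBIC)
cv2.imwrite('pics/n4.png',np.hstack([g(ims['top'],365,145,75,115),g(ims['scene'],215,215,80,115)]))
"
```

```text
t: 31.9
ee_pos: [638.5, -184.3, 103.0]
orientation: [0.335, 3.124, 0.0]
ft_force: [0.2, 1.0, 0.1]
width: 79.1
grasp_force: 0.0
t: 32.9
ee_pos: [639.1, -184.5, 215.0]
orientation: [0.335, 3.122, -0.001]
ft_force: [-0.0, -0.4, 0.6]
width: 79.0
grasp_force: 0.0
t: 33.9
ee_pos: [444.4, -142.2, 213.2]
orientation: [0.335, 3.123, -0.0]
ft_force: [1.1, -0.1, 0.4]
width: 79.0
grasp_force: 0.0
```

View pics/n4.png

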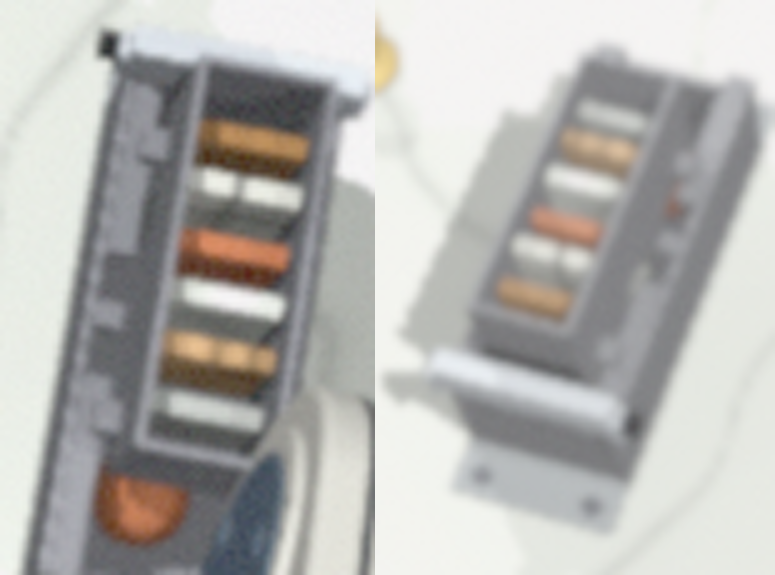

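The tote sits stacked and level, lugs on the ledges, with its end against the stop bar (top view crop, about (265,60)). The gripper is clear. Handing in.

```bash
python3 -c "
from workcell import ctrl
print(ctrl.close_job())"
```

```text
the job is handed in; nothing more can be done
None
```

The small tote is stacked, turned half a turn, on the base tote's ledges and slid against the stop bar at an estimated 7–8 N (worked out from wrist force less friction), then released; the job was handed in at about 34 s, and no verdict came back.

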